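# Unstack the pile into its fitted trays

### The job

Take the pile on the bench apart and set each of its four pieces upright in the wooden tray made for it, flat on the tray's floor inside the rim: the oblong tin in the oblong tray, the round pot in the larger round tray, the six-sided pot in the six-sided tray and the brass weight in the small round tray. Keep the pieces upright all the way, let go of them, and leave the black loupe and the blue tin where they stand.

Things in the scene. Friction and masses are not known exactly. Their poses are not given: they have to be found in the camera images.
- clip_tin: Closed oblong dark green tin, bottom of the pile, 54 mm (its x) by 80 mm (its y) by 30 mm high, solid with a flat top, 100 to 210 g. Origin at the centre of its underside.
- round_pot: Closed round cream pot, second from the bottom, standing on the tin, 25 mm high, flat top; widest diameter 45 mm at the lid. Origin at the centre of its underside.
- hex_pot: Closed black six-sided pot, third from the bottom, standing on the round pot, 28 mm high, flat top; 35 mm across corners (its x), 30 mm across flats (its y). The round lid, 35 mm in diameter, is the top 8 mm of it. Origin at the centre of its underside.
- brass_weight: Small round brass balance weight, top of the pile, standing on the six-sided pot: a 24 mm diameter body 17 mm high, a narrow neck, and a knob of 20 mm diameter from 26 to 32 mm; 34 mm high overall. Origin at the centre of its underside.
- tray_oblong: Oblong shallow tray fixed to the bench, cork floor 6 mm above the bench, dark wooden rim 6 mm wide whose top is 10 mm above the bench; inside 74 mm (its x) by 100 mm (its y), so the tin goes in with its long side along the tray's. Origin at the centre of its underside.
- tray_round: The larger round shallow tray, fixed, same floor (6 mm) and rim (top at 10 mm, 6 mm wide), inside diameter 66 mm. For the round pot. Origin at the centre of its underside.
- tray_hex: Six-sided shallow tray, fixed, same floor (6 mm) and rim (top at 10 mm), inside 55 mm across flats (its x is across flats). For the six-sided pot, any turn about the vertical fits. Origin at the centre of its underside.
- tray_small: The small round shallow tray, fixed, same floor (6 mm) and rim (top at 10 mm), inside diameter 44 mm. For the brass weight. Origin at the centre of its underside.
- loupe: Black round loupe, 35 mm diameter, 26 mm high, loose; to be left alone. Origin at the centre of its underside.
- blue_tin: Flat round tin with a blue lid, 63 mm diameter, 22 mm high, loose on the bench, at the right; to be left alone. Origin at the centre of its underside.
Not all that is in view belongs to the job. Of the things shaped like the round_pot, the cream one is meant.

How it is judged:
By the outcome, as a careful person would: the job done as asked, in the order asked, and still so for the second after the job is handed in, with the robot touching nothing.
It also fails if it takes over 115 s, if anything falls off the work surface, if the arm or the gripper's body presses on something with over 40 N, if the wrist force passes 120 N, or if a joint passes its speed limit or range.

### The arm

A 7-joint arm with a two-finger parallel gripper is mounted at the origin on a cart in front of the work surface, level with it; the furniture and walls round the work are solid. World frame = base frame: x ahead of the robot, y to its left, z up, the work surface at z = 0. Lengths are in m, angles in rad, forces in N, time in s.
With the tool pointing down it reaches from about 0.35 to 0.9 m from the base axis. Payload 7.2 kg.
Tool frame: the origin (TCP) lies at the very end of the fingers, on their centre line; the grasp point (between the pads) lies 19 mm behind it; z points along the fingers, y is the line along which they close (so a half turn about z gives the same grasp; the last joint's range is limited). The gripper opens to 85 mm and grips with 20 to 120 N. Pads are 22 mm wide; open, the fingers measure 114 mm over their backs; the gripper's body (76 mm by 85 mm) begins 54 mm behind the grasp point. The pads swing forward as they close: fully open they stand 13 mm farther back than shut.
Start: joints at [1.117, 0.411, -0.013, 1.596, 0.006, 1.134, -0.082], TCP at [0.235, -0.579, 0.231] pointing down, gripper open.
Joint ranges: [-2.95, 2.95], [-0.29, 1.99], [-1.47, 1.44], [0.14, 2.54], [-1.03, 4.17], [0.13, 1.85], [-2.86, 2.86]. Speed limits (rad/s): [2.39, 2.39, 3.01, 3.01, 3.14, 3.14, 3.14].

### API

Orientations are given as [roll, pitch, yaw] about the fixed x, y, z axes, in that order (R = Rz(yaw) Ry(pitch) Rx(roll)).
In Python, from station import bot gives the robot as it stands.
- The arm moves only by the shell command python3 -m pendant 'ROWS' [FORCE]. ROWS is JSON, a list of rows, each a list of 5 numbers: the shift along the tool's x, y, z in m, then the turn about the tool's z in degrees, then the opening, from 0 (shut) to 1 (fully open). In form: [[tx, ty, tz, roll, hand], ...]. A call has 1 to 8 rows; each row shifts and turns the commanded pose from where the row before left it, along the tool's axes as they then stand; what a row does not reach is not made up. A row lasts 1/8 s, in which the tool goes at most 62.5 mm and 10.7 degrees, less where a joint would pass 70% of its speed; a pose out of reach is approached as far as the arm can. A call is refused whole if a number of a shift passes 0.0625 or a number of a turn 10.7, either way. A call with a gripper value outside its range is refused whole. The fingers move at their own pace and stop on an object; FORCE is the grip in N (left out, the last holds). Time passes only in rows, so rows that do not move let the fingers close. It gives the time, the measured TCP pose, the force, the opening and the grip force at its end, in the units of the state.
- bot.state(): the state, without advancing time (a new reading comes with each control period).
- bot.grab_frame(name): name is "side" or "top"; returns a dict with "frame" (400x640x3 uint8, red, green, blue), "fovy" (degrees; the focal length in pixels is half the picture's height over the tangent of half this angle, whatever the lens; pixels are square), "cx", "cy" (the principal point, pixels), "k1" (the pictures are not rectified: a ray, as slopes to the right and down, at radius r is drawn at 1 + k1 r^2 times it, then the intrinsics apply), "rvec" (rotation vector, rad) and "tvec" (3), from world to camera coordinates, as OpenCV has them. Camera axes: x right, y down, z forward; pixel columns grow to the right and rows downward; lengths in m; the calibration is good to about 2 mm. A picture is of the moment at which its call begins. There is no depth.
- bot.hand_in(): hands the job in; it is judged then, once.
The state is a dict: "clock": time; "qpos": joint angles; "joint_vel": joint speeds; "joint_torque": joint torques, N m; "ee_pos": TCP position; "eef_rot": TCP orientation; "force": force on the tool from outside, world axes, zero at the start; "ft_torque": the same for the moment, N m; "opening": opening from 0.0 (shut) to 1.0 (fully open); "grasp_force": force on a finger pad.
Only numpy, scipy, OpenCV 4.12 (cv2) and the standard library are available. Lean on these libraries where they do the work, as an engineer would, in place of code of your own. Each camera call takes 0.05 s, during which the arm holds its last target. There are 200 camera calls.

## Working session

There is one attempt and no reset: what is moved stays moved. The work goes in short steps, Python scripts to look and compute and a shell command to move; the robot and the scene stay as the last step left them, time stands still between calls to the robot, and variables do not carry over. Pictures are saved under pics/ and viewed, at most 16 in all, crops included, and the job is handed in when it is done.

```bash
mkdir -p pics; ls
cat > h.py <<'E'
import numpy as np,cv2
from station import bot
def grab(n,fn=None):
    d=bot.grab_frame(n)
    if fn: cv2.imwrite('pics/'+fn,d['frame'][:,:,::-1])
    return d
def cam(d):
    f=d['frame'].shape[0]/2/np.tan(np.radians(d['fovy'])/2)
    K=np.array([[f,0,d['cx']],[0,f,d['cy']],[0,0,1.]]);D=np.array([d['k1'],0,0,0,0.])
    R=cv2.Rodrigues(np.array(d['rvec'],float))[0];return K,D,R,np.array(d['tvec'],float).ravel()
def ray(d,uv):
    K,D,R,t=cam(d);p=cv2.undistortPoints(np.array(uv,float).reshape(-1,1,2),K,D).reshape(-1,2)
    v=np.c_[p,np.ones(len(p))]@R;return -R.T@t,v
def onz(d,uv,z):
    c,v=ray(d,uv);return c+v*((z-c[2])/v[:,2])[:,None]
def proj(d,P):
    K,D,R,t=cam(d);return cv2.projectPoints(np.array(P,float).reshape(-1,1,3),cv2.Rodrigues(R)[0],t,K,D)[0].reshape(-1,2)
E
python3 - <<'E'
from h import *
for n in('top','side'):
    d=grab(n,n+'0.png');K,D,R,t=cam(d);print(n,-R.T@t,R[2],K[0,0],d['k1'])
print(bot.state())
E
```

```text
pics
top [ 0.47910294 -0.17103466  0.91176796] [ 0.11708078  0.00788747 -0.99309107] 392.8684269540558 -0.0976107114740562
side [ 0.37687673 -0.72352901  0.81674111] [ 0.21312416  0.58003318 -0.78621855] 514.6324253769391 -0.15409198923166806
{'clock': 0.1, 'qpos': array([ 1.11679727,  0.41185427, -0.01268662,  1.59694469,  0.00558297,
        1.13430847, -0.08219739]), 'joint_vel': array([ 0.00177222, -0.00226803, -0.00013471, -0.00218856,  0.00121242,
        0.00081338,  0.00095504]), 'joint_torque': array([ 2.26452001e-03, -6.01831698e+01,  6.84008840e-01, -3.00089443e+01,
        1.40632916e-02,  6.38116209e-03, -3.10166126e-05]), 'ee_pos': array([ 0.23497684, -0.57866908,  0.2305223 ]), 'eef_rot': array([-3.14011659e+00,  9.90936523e-05,  3.85795373e-01]), 'force': array([-0.3749279 ,  0.69248795, -0.83715627]), 'ft_torque': array([-0.00808663,  0.01979248, -0.00803027]), 'grasp_force': 0.0, 'opening': 0.9969857775951366}
```

View pics/top0.png

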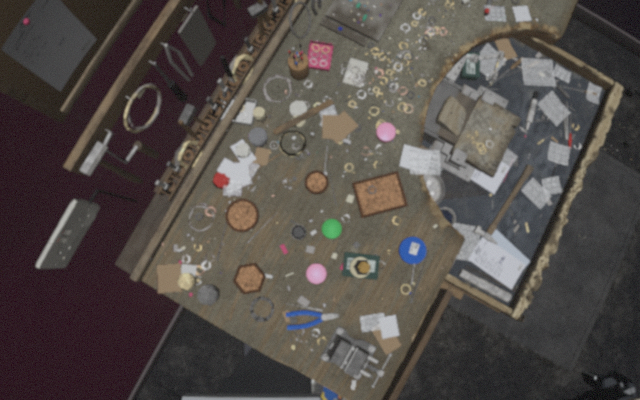

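View pics/side0.png

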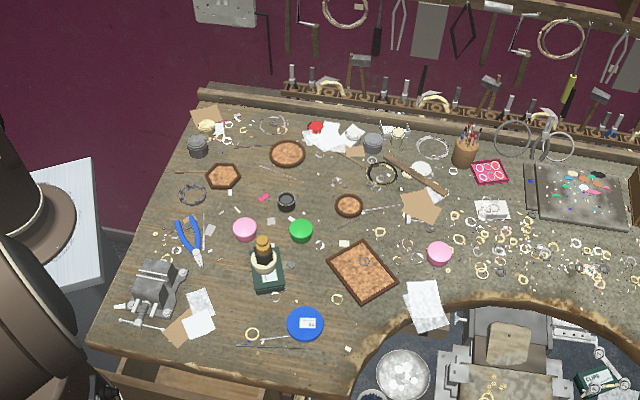

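The top view shows the pile at (361,266), trays: oblong (381,195), large round (242,215), hex (249,278) and small round (316,182). The loupe is at (298,232) and the blue tin at (412,250). In the side view the pile is at (264,260), the oblong tray at (362,272), large round (287,154), hex (223,176) and small (349,206).

The pot-shaped things in the side view are pink (245,229), pink (439,253), green (301,230) and cream (264,258, in the pile). The cream one, standing on the green tin, fits the description. The crop below should confirm it.

Run:
```python
from h import *
T=cv2.imread('pics/top0.png');S=cv2.imread('pics/side0.png')
a=cv2.resize(S[220:310,215:335],None,fx=5,fy=5,interpolation=cv2.INTER_CUBIC)
b=cv2.resize(T[235:297,330:395],None,fx=3,fy=3,interpolation=cv2.INTER_CUBIC)
c=np.zeros((450,800,3),np.uint8);c[:450,:600]=a;c[:186,602:797]=b;cv2.imwrite('pics/crop0.png',c)
t=grab('top');s=grab('side')
for n,d,seeds in(('top',t,[(381,195),(242,215),(249,278),(316,182)]),('side',s,[(362,272),(287,154),(223,176),(349,206)])):
    h=cv2.cvtColor(d['frame'],cv2.COLOR_RGB2HSV)
    print(n,[h[v,u].tolist() for u,v in seeds])
    for u,v in seeds:
        q=h[v-2:v+3,u-2:u+3].reshape(-1,3).mean(0)
        m=((abs(h[...,0].astype(int)-q[0])<6)&(h[...,1]>q[1]*.75)&(h[...,2]>q[2]*.75)).astype(np.uint8)
        m=cv2.morphologyEx(m,cv2.MORPH_CLOSE,np.ones((3,3)));m=cv2.morphologyEx(m,cv2.MORPH_OPEN,np.ones((3,3)))
        _,L=cv2.connectedComponents(m);m=(L==L[v,u]).astype(np.uint8)
        k=max(cv2.findContours(m,0,1)[0],key=cv2.contourArea)
        p=onz(d,k.reshape(-1,2),.006)[:,:2].astype(np.float32)*1000
        r=cv2.minAreaRect(p);M=cv2.moments(p.reshape(-1,1,2));print((u,v),'rect',np.round(r[0]),np.round(r[1]),round(r[2],1),'cen',round(M['m10']/M['m00']),round(M['m01']/M['m00']))
```

```text
top [[13, 103, 139], [14, 98, 148], [13, 102, 153], [14, 102, 138]]
(381, 195) rect [ 611. -305.] [ 75. 101.] 13.7 cen 611 -305
(242, 215) rect [567.  16.] [66. 66.] 89.2 cen 567 17
(249, 278) rect [422.  -1.] [60. 55.] 89.6 cen 422 0
(316, 182) rect [ 642. -157.] [42. 43.] 89.0 cen 642 -157
side [[15, 111, 214], [14, 106, 202], [14, 110, 221], [14, 107, 183]]
(362, 272) rect [ 610. -305.] [ 73. 100.] 14.0 cen 611 -304
(287, 154) rect [567.  18.] [59. 65.] 71.4 cen 567 18
(223, 176) rect [421.   1.] [50. 57.] 71.3 cen 421 1
(349, 206) rect [ 642. -157.] [40. 42.] 69.7 cen 642 -157
```

View pics/crop0.png

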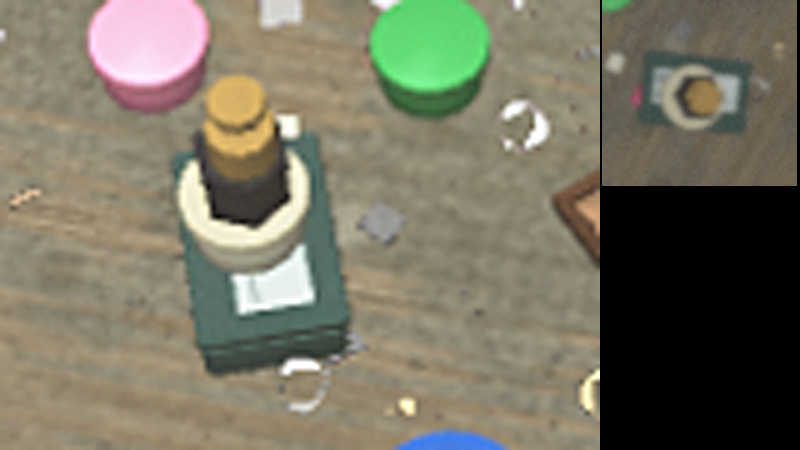

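The crop confirms the pile: a brass weight on the black hex pot, on the cream pot (crop 244,200, which is side pixel ~(264,260)), on the dark green tin. The pink and green pots stand on the bench and are not meant. The trays agree across both views to within about 2 mm. Next I measure the pile and compute the first move.

```bash
cat >> h.py <<'E'
def tool(target,yaw=None,place=True):
    """shift in tool axes (m) from current measured pose to target, plus turn in deg for wanted yaw(rad), mod 180"""
    s=bot.state();y=s['eef_rot'][2];d=np.array(target)-s['ee_pos']
    X=np.array([np.cos(y),np.sin(y),0]);Y=np.array([np.sin(y),-np.cos(y),0])
    turn=0 if yaw is None else -((np.degrees(yaw-y)+90)%180-90)
    print('tool shift mm',np.round([d@X*1e3,d@Y*1e3,-d[2]*1e3],1),'turn',round(turn,1),'yaw',round(y,3),'z',round(s['ee_pos'][2],4),'t',round(s['clock'],2),'rot',np.round(s['eef_rot'],3))
def blob(d,lo,hi,box,z):
    """HSV mask in box (u0,v0,u1,v1); biggest contour hull cast onto plane z"""
    h=cv2.cvtColor(d['frame'],cv2.COLOR_RGB2HSV);m=cv2.inRange(h,np.array(lo),np.array(hi))
    b=np.zeros_like(m);b[box[1]:box[3],box[0]:box[2]]=255;m=cv2.morphologyEx(m&b,cv2.MORPH_CLOSE,np.ones((3,3)))
    k=cv2.convexHull(max(cv2.findContours(m,0,1)[0],key=cv2.contourArea)).reshape(-1,2)
    p=(onz(d,k,z)[:,:2]*1e3).astype(np.float32);r=cv2.minAreaRect(p);c=cv2.minEnclosingCircle(p)
    print('px',k.min(0),k.max(0),'rect',np.round(r[0],1),np.round(r[1],1),round(r[2],1),'circ',np.round(c[0],1),round(c[1],1));return m
E
python3 - <<'E'
from h import *
t=grab('top');s=grab('side')
ht=cv2.cvtColor(t['frame'],cv2.COLOR_RGB2HSV);hs=cv2.cvtColor(s['frame'],cv2.COLOR_RGB2HSV)
print('brass/cream/tin top',ht[267,363],ht[271,354],ht[272,376],'side',hs[239,262],hs[267,260],hs[290,270])
print('brass top');blob(t,(14,110,60),(26,255,255),(340,250,385,285),.11)
print('brass side');blob(s,(14,110,60),(26,255,255),(250,230,280,256),.117)
print('knob side',onz(s,[(262.4,239)],.117))
print('cream top');blob(t,(15,20,95),(32,109,255),(338,250,372,282),.055)
print('tin top');blob(t,(65,60,20),(100,255,90),(335,245,390,290),.03)
print('pink,green,blue,loupe',np.round(onz(t,[(316,273),(332,229),(412,250),(298,232)],.022)[:,:2],3))
tool([.46,-.3,.2])
E
```

```text
brass/cream/tin top [ 20 130 149] [ 24  45 175] [83 50 82] side [ 20 131 214] [ 29  32 239] [75 38 67]
brass top
px [358 262] [368 272] rect [ 447.3 -251.5] [19.9 20. ] 43.6 circ [ 447.3 -251.6] 10.8
brass side
px [256 235] [269 255] rect [ 444.5 -265.8] [39.  21.1] 75.2 circ [ 443.7 -265.6] 19.8
knob side [[ 0.44735341 -0.25477158  0.117     ]]
cream top
px [338 250] [371 281] rect [ 448.7 -238.9] [71.8 66.6] 89.0 circ [ 448.7 -238.9] 49.0
tin top
px [344 271] [348 274] rect [ 430.9 -222.1] [6.7 8. ] 32.4 circ [ 431.6 -221.7] 4.7
pink,green,blue,loupe [[ 0.432 -0.155]
 [ 0.53  -0.192]
 [ 0.48  -0.372]
 [ 0.525 -0.115]]
tool shift mm [ 313.3 -173.8   31. ] turn 0 yaw 0.386 z 0.231 t 0.3 rot [-3.141  0.     0.386]
```

```bash
python3 -m pendant '[[0,0,0,-10,1],[0,0,0,-10,1],[0,0,0,-10,1],[0,0,0,-10,1],[0,0,0,-10,1],[0,0,0,-10,1],[0,0,0,-8,1],[0,0,0,0,1]]' 30
python3 -c "from h import *;tool([.447,-.253,.150])"
```

```text
clock: 1.3
ee_pos: [0.235, -0.5791, 0.2312]
eef_rot: [3.141, -0.0, 1.571]
force: [0.5, 0.6, -0.3]
opening: 0.998
grasp_force: 0.0
tool shift mm [326.  212.2  81.2] turn 0 yaw 1.571 z 0.2312 t 1.3 rot [ 3.141 -0.     1.571]
```

```bash
python3 -m pendant '[[0.04,0.026,0.005,0,1],[0.041,0.0265,0.005,0,1],[0.041,0.0265,0.005,0,1],[0.041,0.0265,0.005,0,1],[0.041,0.0265,0.005,0,1],[0.041,0.0265,0.005,0,1],[0.041,0.0265,0.005,0,1],[0.04,0.026,0.005,0,1]]'
python3 -m pendant '[[0,0,0,0,0.6],[0,0,0,0,0.6],[0,0,0,0,0.6]]'
python3 - <<'E'
from h import *
tool([.447,-.253,.150]);grab('side','s1.png')
E
```

```text
clock: 2.3
ee_pos: [0.4463, -0.2513, 0.1914]
eef_rot: [3.141, 0.0, 1.569]
force: [0.8, -0.6, 0.2]
opening: 0.999
grasp_force: 0.0
clock: 2.68
ee_pos: [0.4449, -0.2541, 0.1913]
eef_rot: [-3.141, 0.001, 1.569]
force: [0.6, -0.8, -0.2]
opening: 0.599
grasp_force: 0.0
tool shift mm [ 1.1  2.1 41.3] turn 0 yaw 1.569 z 0.1913 t 2.67 rot [-3.141e+00  1.000e-03  1.569e+00]
```

View pics/s1.png

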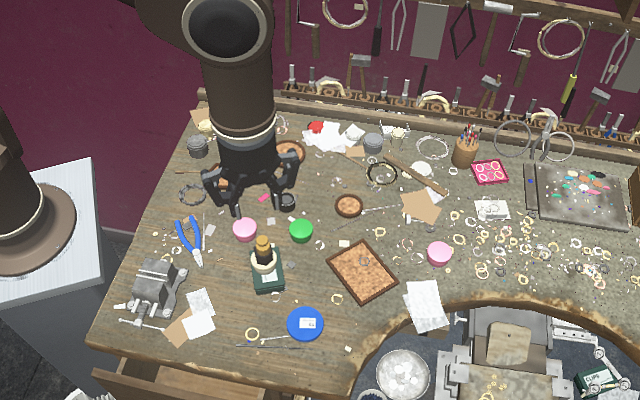

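The open fingers are centred above the pile, with tips near (237,210) and (292,205) and the brass knob at (262,239). I go down and grip.

```bash
python3 -m pendant '[[0.001,0.002,0.025,0,0.6],[0,0,0.025,0,0.6],[0,0,0.025,0,0.6],[0,0,0.016,0,0.6],[0,0,0.01,0,0.6],[0,0,0,0,0.6],[0,0,0,0,0.5]]'
python3 -m pendant '[[0,0,0,0,0.3],[0,0,0,0,0.2],[0,0,0,0,0],[0,0,0,0,0],[0,0,0,0,0]]' 30
python3 -c "from h import *;tool([.642,-.157,.15])
grab('side','s2.png')
cv2.imwrite('pics/s2.png',cv2.resize(cv2.imread('pics/s2.png')[170:310,190:340],None,fx=4,fy=4))"
```

```text
clock: 3.6
ee_pos: [0.448, -0.2519, 0.091]
eef_rot: [3.141, 0.001, 1.573]
force: [0.3, 0.5, 0.3]
opening: 0.498
grasp_force: 0.0
clock: 4.22
ee_pos: [0.4478, -0.252, 0.091]
eef_rot: [3.141, 0.001, 1.572]
force: [-1.7, 0.3, 6.8]
opening: 0.261
grasp_force: 29.3
tool shift mm [ 94.7 194.4 -59. ] turn 0 yaw 1.572 z 0.091 t 4.22 rot [3.141e+00 1.000e-03 1.572e+00]
```

View pics/s2.png

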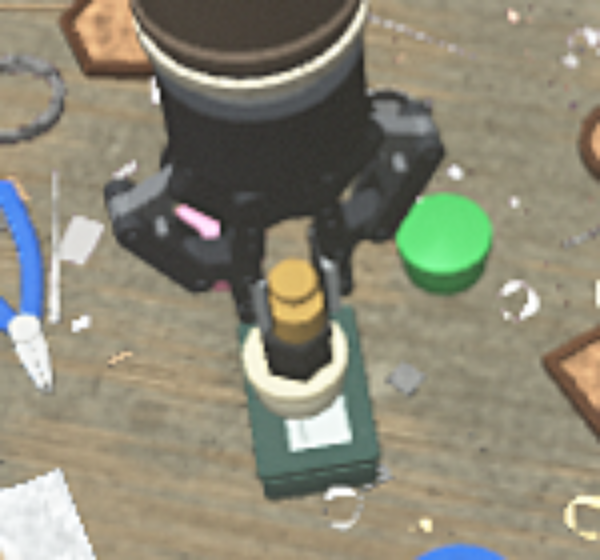

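The pads hold the brass at crop (297,295), with opening 0.26 (22–24 mm). I lift and carry it to the small tray.

```bash
python3 -m pendant '[[0,0,-0.004,0,0],[0,0,-0.01,0,0],[0,0,-0.02,0,0],[0,0,-0.025,0,0],[0.01,0.02,0,0,0],[0.017,0.035,0,0,0],[0.017,0.035,0,0,0],[0.017,0.035,0,0,0]]'
python3 -m pendant '[[0.017,0.035,0,0,0],[0.0107,0.023,0,0,0],[0.006,0.0114,0,0,0],[0,0,0,0,0],[0,0,0,0,0]]'
python3 - <<'E'
from h import *
tool([.642,-.157,.013])
s=grab('side');t=grab('top','t3.png')
cv2.imwrite('pics/s3.png',s['frame'][100:340,130:430,::-1])
E
```

```text
clock: 5.28
ee_pos: [0.5736, -0.19, 0.1499]
eef_rot: [3.141, 0.0, 1.572]
force: [-0.0, -0.8, -1.1]
opening: 0.257
grasp_force: 29.5
clock: 5.9
ee_pos: [0.6408, -0.1577, 0.1493]
eef_rot: [-3.141, 0.001, 1.572]
force: [-0.1, 0.2, -0.7]
opening: 0.261
grasp_force: 29.5
tool shift mm [  0.7   1.2 136.3] turn 0 yaw 1.572 z 0.1493 t 5.9 rot [-3.141e+00  1.000e-03  1.572e+00]
```

View pics/s3.png

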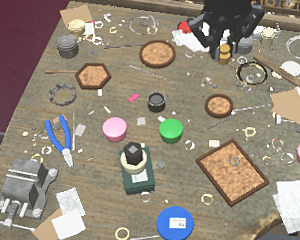

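The brass is in the gripper at crop (224,50), and the hex and cream pots are still standing on the tin. I lower the brass into the small tray.

```bash
python3 -m pendant '[[0.0007,0.0012,0.02,0,0],[0,0,0.035,0,0],[0,0,0.035,0,0],[0,0,0.02,0,0],[0,0,0.012,0,0],[0,0,0.006,0,0],[0,0,0,0,0]]'
python3 -m pendant '[[0,0,0.003,0,0],[0,0,0.002,0,0],[0,0,0,0,0]]'
python3 -c "from h import *;tool([.642,-.157,.014])"
```

```text
clock: 6.88
ee_pos: [0.6433, -0.156, 0.0217]
eef_rot: [3.141, 0.0, 1.573]
force: [-0.1, -0.2, 0.4]
opening: 0.263
grasp_force: 29.5
clock: 7.25
ee_pos: [0.643, -0.156, 0.0164]
eef_rot: [3.141, 0.0, 1.573]
force: [-0.9, -0.3, -0.4]
opening: 0.259
grasp_force: 29.5
tool shift mm [-1.  -1.   2.4] turn 0 yaw 1.573 z 0.0164 t 7.25 rot [3.141 0.    1.573]
```

```bash
python3 -m pendant '[[0,0,0.001,0,0],[0,0,0.0008,0,0],[0,0,0,0,0]]'
python3 -m pendant '[[0,0,0,0,0.35],[0,0,0,0,0.45],[0,0,0,0,0.5],[0,0,0,0,0.5]]'
python3 -m pendant '[[0,0,-0.01,0,0.5],[0,0,-0.03,0,0.5],[0,0,-0.04,0,0.5],[0,0,-0.04,0,0.6],[0,0,-0.03,0,0.6],[-0.03,-0.03,0,0,0.6],[-0.03,-0.05,0,0,0.6],[0,0,0,0,0.6]]'
python3 - <<'E'
from h import *
s=grab('side');t=grab('top')
a=cv2.resize(s['frame'][180:310,230:380,::-1],None,fx=3,fy=3)
b=cv2.resize(t['frame'][150:300,285:400,::-1],None,fx=2.6,fy=2.6)
c=np.zeros((400,760,3),np.uint8);c[:390,:450]=a;c[:b.shape[0],455:455+b.shape[1]]=b;cv2.imwrite('pics/c4.png',c)
print('brass side');blob(s,(17,120,60),(23,255,255),(330,185,370,225),.023)
print('cream side');blob(s,(22,15,150),(34,90,255),(245,245,285,280),.0475)
print('cream top');blob(t,(19,15,120),(32,70,255),(344,256,372,280),.055)
print('hex top');blob(t,(0,0,0),(180,255,70),(350,255,372,277),.083)
print('hex side');blob(s,(0,0,0),(180,255,75),(250,240,278,264),.083)
tool([.447,-.253,.15])
E
```

```text
clock: 7.62
ee_pos: [0.643, -0.1559, 0.0144]
eef_rot: [-3.142, 0.0, 1.573]
force: [-0.7, 0.5, -0.8]
opening: 0.262
grasp_force: 29.5
clock: 8.12
ee_pos: [0.643, -0.1559, 0.0145]
eef_rot: [3.142, 0.0, 1.573]
force: [0.7, 0.2, -0.5]
opening: 0.501
grasp_force: 0.0
clock: 9.12
ee_pos: [0.5593, -0.2203, 0.1652]
eef_rot: [-3.139, 0.003, 1.567]
force: [0.8, -0.2, 0.4]
opening: 0.602
grasp_force: 0.0
brass side
px [344 192] [355 209] rect [ 642.3 -158.6] [42.7 21.7] 68.5 circ [ 641.4 -158.3] 21.7
cream side
px [245 247] [276 274] rect [ 437.1 -250.7] [50.2 57.9] 63.8 circ [ 434.9 -246.2] 33.3
cream topTraceback (most recent call last):
  File "<stdin>", line 8, in <module>
  File "h.py", line 28, in blob
    k=cv2.convexHull(max(cv2.findContours(m,0,1)[0],key=cv2.contourArea)).reshape(-1,2)
                     ~~~^^^^^^^^^^^^^^^^^^^^^^^^^^^^^^^^^^^^^^^^^^^^^^^^
ValueError: max() iterable argument is empty
```

View pics/c4.png

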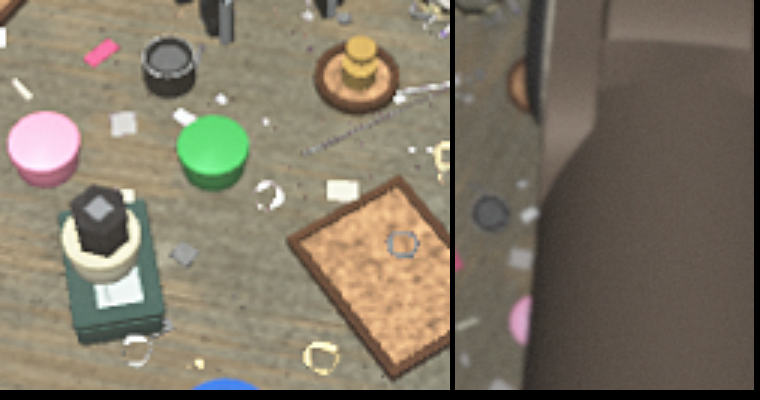

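The brass stands upright in its tray at crop (359,65). The arm hides the top view. In the side view the hex lid centre is at crop (100,207), which is pixel (263.3,249), and the cream lid centre is at about (101,236), which is pixel (263.7,258.6).

Run:
```python
from h import *
s=grab('side')
print(onz(s,[(263.3,249)],.083),onz(s,[(263.7,258.6)],.055))
h=cv2.cvtColor(s['frame'],cv2.COLOR_RGB2HSV)
print('hex');blob(s,(0,0,0),(180,255,75),(252,240,275,254),.083)
t=onz(s,[(263.3,249)],.083)[0];tool([t[0],t[1],.15])
```

```text
[[ 0.44687363 -0.25205817  0.083     ]] [[ 0.4449804  -0.25328545  0.055     ]]
hex
px [259 242] [271 253] rect [ 453.5 -249.4] [13.1 27.7] 35.6 circ [ 452.  -250.5] 14.3
tool shift mm [ -36.3 -117.2   15.4] turn 0 yaw 1.573 z 0.1654 t 9.28 rot [ 3.14  -0.     1.573]
```

```bash
python3 -m pendant '[[-0.009,-0.03,0,0,0.7],[-0.009,-0.03,0,0,0.7],[-0.009,-0.03,0,0,0.7],[-0.009,-0.02,0,0,0.7],[0,-0.007,0,0,0.7],[0,0,0.02,0,0.7],[0,0,0.02,0,0.7],[0,0,0,0,0.7]]'
python3 -c "from h import *;tool([.447,-.252,.061])"
```

```text
clock: 10.28
ee_pos: [0.4467, -0.2507, 0.1235]
eef_rot: [-3.14, -0.002, 1.575]
force: [-0.3, 0.8, 0.1]
opening: 0.701
grasp_force: 0.0
tool shift mm [-1.3  0.3 62.5] turn 0 yaw 1.575 z 0.1235 t 10.28 rot [-3.140e+00 -2.000e-03  1.575e+00]
```

```bash
python3 -m pendant '[[-0.001,0,0.02,0,0.7],[0,0,0.02,0,0.7],[0,0,0.015,0,0.7],[0,0,0.007,0,0.65],[0,0,0,0,0.6],[0,0,0,0,0.55],[0,0,0,0,0.5],[0,0,0,0,0.45]]'
python3 -m pendant '[[0,0,0,0,0.4],[0,0,0,0,0.3],[0,0,0,0,0.2],[0,0,0,0,0.2],[0,0,0,0,0.2]]' 30
python3 -c "from h import *;tool([.4215,0.001,.15]);grab('side','s5.png')
cv2.imwrite('pics/s5.png',cv2.resize(cv2.imread('pics/s5.png')[190:300,200:320],None,fx=3,fy=3))"
```

```text
clock: 11.28
ee_pos: [0.4464, -0.2534, 0.0629]
eef_rot: [3.141, 0.0, 1.572]
force: [0.5, 0.4, -1.0]
opening: 0.448
grasp_force: 0.0
clock: 11.9
ee_pos: [0.4464, -0.2535, 0.063]
eef_rot: [3.141, 0.0, 1.573]
force: [-1.4, -0.6, 5.3]
opening: 0.392
grasp_force: 29.3
tool shift mm [254.5 -24.4 -87. ] turn 0 yaw 1.573 z 0.063 t 11.9 rot [3.141 0.    1.573]
```

View pics/s5.png

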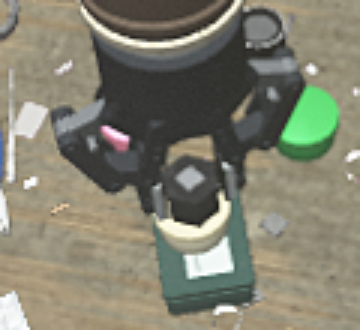

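The hex pot is held at the lid, crop (190,180). I lift it and carry it to the hex tray.

```bash
python3 -m pendant '[[0,0,-0.005,0,0.2],[0,0,-0.015,0,0.2],[0,0,-0.03,0,0.2],[0,0,-0.025,0,0.2],[0.02,-0.002,0,0,0.2],[0.035,-0.0035,0,0,0.2],[0.04,-0.004,0,0,0.2],[0.04,-0.004,0,0,0.2]]'
python3 -m pendant '[[0.04,-0.004,0,0,0.2],[0.04,-0.004,0,0,0.2],[0.025,-0.002,0,0,0.2],[0.014,-0.001,0,0,0.2],[0,0,0,0,0.2],[0,0,0,0,0.2]]'
python3 -c "from h import *;tool([.4215,0.001,.014]);grab('side','s6.png')
cv2.imwrite('pics/s6.png',cv2.resize(cv2.imread('pics/s6.png')[80:300,160:320],None,fx=2,fy=2))"
```

```text
clock: 12.95
ee_pos: [0.4314, -0.116, 0.1371]
eef_rot: [-3.141, -0.0, 1.573]
force: [0.8, -0.2, -0.4]
opening: 0.389
grasp_force: 29.9
clock: 13.7
ee_pos: [0.4211, -0.0002, 0.1373]
eef_rot: [-3.141, 0.0, 1.572]
force: [0.1, -0.1, -0.4]
opening: 0.39
grasp_force: 29.9
tool shift mm [  1.2   0.4 123.3] turn 0 yaw 1.572 z 0.1373 t 13.7 rot [-3.141  0.     1.572]
```

View pics/s6.png

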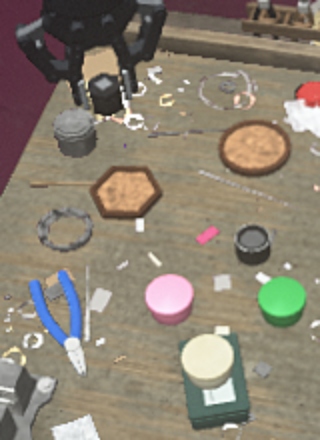

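The hex pot is held upright above its tray, and the cream pot and tin are undisturbed. I lower it.

```bash
python3 -m pendant '[[0.001,0,0.02,0,0.2],[0,0,0.035,0,0.2],[0,0,0.03,0,0.2],[0,0,0.02,0,0.2],[0,0,0.01,0,0.2],[0,0,0.004,0,0.2],[0,0,0.002,0,0.2],[0,0,0,0,0.2]]'
python3 -m pendant '[[0,0,0.0012,0,0.2],[0,0,0,0,0.2]]'
python3 -c "from h import *;tool([.4215,0.001,.014])"
```

```text
clock: 14.75
ee_pos: [0.4216, 0.0016, 0.0169]
eef_rot: [3.141, 0.0, 1.572]
force: [0.3, -0.3, -1.6]
opening: 0.391
grasp_force: 29.9
clock: 15.0
ee_pos: [0.4213, 0.0016, 0.0155]
eef_rot: [3.141, 0.0, 1.573]
force: [0.2, 0.5, -0.4]
opening: 0.394
grasp_force: 29.9
tool shift mm [-0.6  0.2  1.5] turn 0 yaw 1.573 z 0.0155 t 15.0 rot [3.141 0.    1.573]
```

```bash
python3 -m pendant '[[0,0,0.0012,0,0.2],[0,0,0,0,0.2],[0,0,0,0,0.45],[0,0,0,0,0.5],[0,0,0,0,0.55],[0,0,0,0,0.55]]'
python3 -m pendant '[[0,0,-0.01,0,0.55],[0,0,-0.03,0,0.55],[0,0,-0.04,0,0.7],[0,0,-0.04,0,0.8],[-0.03,0,0,0,0.8],[-0.03,0,0,0,0.8],[0,0,0,0,0.8]]'
python3 - <<'E'
from h import *
s=grab('side')
cv2.imwrite('pics/c7.png',np.hstack([cv2.resize(s['frame'][y:y+75,x:x+75,::-1],None,fx=5,fy=5) for x,y in((188,135),(230,225))]))
tool([.445,-.253,.1])
E
```

```text
clock: 15.75
ee_pos: [0.4212, 0.0017, 0.0141]
eef_rot: [3.142, 0.0, 1.573]
force: [0.7, -0.1, 0.1]
opening: 0.55
grasp_force: 0.0
clock: 16.62
ee_pos: [0.4211, -0.0603, 0.1347]
eef_rot: [3.141, 0.001, 1.569]
force: [-0.4, 0.4, 0.5]
opening: 0.796
grasp_force: 0.0
tool shift mm [-194.1   23.9   34.6] turn 0 yaw 1.57 z 0.1346 t 16.68 rot [3.141 0.    1.57 ]
```

View pics/c7.png

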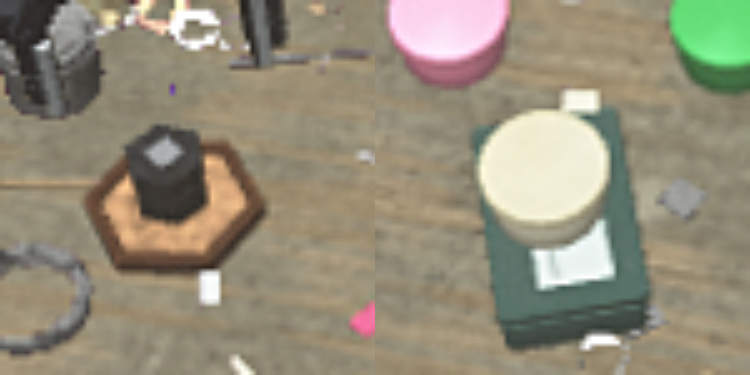

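The hex pot stands in its tray at crop (167,170). The cream lid centre is at (543,166), which is pixel (263.7,258.2). The tin's top corners are at about crop (472,127), (614,108), (648,296) and (500,322).

Run:
```python
from h import *
s=grab('side')
print(onz(s,[(263.7,258.2)],.055)[0])
c=[(230+(x-375)/5,225+y/5) for x,y in((472,127),(614,108),(648,296),(500,322))]
P=onz(s,c,.03)[:,:2]*1e3;print(np.round(P));print(P.mean(0),cv2.minAreaRect(P.astype(np.float32)))
p=onz(s,[(263.7,258.2)],.055)[0];tool([p[0],p[1],.1])
```

```text
[ 0.44519591 -0.25250354  0.055     ]
[[ 427. -213.]
 [ 478. -221.]
 [ 468. -299.]
 [ 416. -293.]]
[ 447.41872192 -256.6311775 ] ((447.4853210449219, -256.3651428222656), (80.70453643798828, 51.7044792175293), 82.32569122314453)
tool shift mm [-194.5   23.7   34.5] turn 0 yaw 1.572 z 0.1345 t 16.73 rot [ 3.141 -0.     1.572]
```

```bash
python3 -m pendant '[[-0.03,0.004,0,0,0.8],[-0.04,0.005,0,0,0.8],[-0.04,0.005,0,0,0.8],[-0.04,0.005,0,0,0.8],[-0.03,0.003,0,0,0.8],[-0.0145,0.0017,0,0,0.8],[0,0,0.02,0,0.8],[0,0,0,0,0.8]]'
python3 -c "from h import *;tool([.445,-.2525,.035])"
```

```text
clock: 17.73
ee_pos: [0.4448, -0.2509, 0.1131]
eef_rot: [-3.139, -0.002, 1.574]
force: [-0.9, 0.6, 0.5]
opening: 0.797
grasp_force: 0.0
tool shift mm [-1.6  0.2 78.1] turn 0 yaw 1.574 z 0.1131 t 17.73 rot [-3.139e+00 -2.000e-03  1.574e+00]
```

```bash
python3 -m pendant '[[0,0,0.025,0,0.8],[0,0,0.025,0,0.8],[0,0,0.018,0,0.8],[0,0,0.009,0,0.8],[0,0,0,0,0.75],[0,0,0,0,0.7],[0,0,0,0,0.65],[0,0,0,0,0.6]]'
python3 -m pendant '[[0,0,0,0,0.5],[0,0,0,0,0.4],[0,0,0,0,0.3],[0,0,0,0,0.3],[0,0,0,0,0.3]]' 30
python3 -c "from h import *;tool([.567,0.017,.10]);grab('side','s8.png')
cv2.imwrite('pics/s8.png',cv2.resize(cv2.imread('pics/s8.png')[190:300,200:320],None,fx=3,fy=3))"
```

```text
clock: 18.73
ee_pos: [0.4456, -0.253, 0.0375]
eef_rot: [3.141, 0.0, 1.572]
force: [0.2, 0.7, -0.4]
opening: 0.601
grasp_force: 0.0
clock: 19.35
ee_pos: [0.4455, -0.253, 0.0376]
eef_rot: [3.141, 0.001, 1.573]
force: [-1.2, 0.6, 5.2]
opening: 0.499
grasp_force: 29.7
tool shift mm [269.7 121.9 -62.4] turn 0 yaw 1.573 z 0.0376 t 19.35 rot [3.141e+00 1.000e-03 1.573e+00]
```

View pics/s8.png

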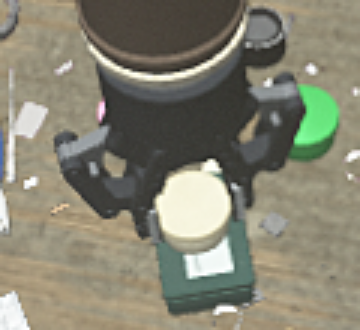

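The cream pot is held at crop (195,208). I lift it and carry it to the large round tray.

```bash
python3 -m pendant '[[0,0,-0.005,0,0.3],[0,0,-0.015,0,0.3],[0,0,-0.03,0,0.3],[0,0,-0.02,0,0.3],[0.02,0.009,0,0,0.3],[0.035,0.016,0,0,0.3],[0.04,0.018,0,0,0.3],[0.04,0.018,0,0,0.3]]'
python3 -m pendant '[[0.04,0.018,0,0,0.3],[0.04,0.018,0,0,0.3],[0.03,0.0135,0,0,0.3],[0.015,0.007,0,0,0.3],[0.01,0.004,0,0,0.3],[0,0,0,0,0.3],[0,0,0,0,0.3]]'
python3 -c "from h import *;tool([.567,0.017,.0136])"
```

```text
clock: 20.4
ee_pos: [0.5068, -0.1167, 0.1082]
eef_rot: [3.141, 0.0, 1.572]
force: [0.7, -0.8, -0.1]
opening: 0.502
grasp_force: 30.6
clock: 21.28
ee_pos: [0.566, 0.0159, 0.107]
eef_rot: [-3.141, 0.001, 1.571]
force: [0.6, -0.1, -1.0]
opening: 0.503
grasp_force: 30.6
tool shift mm [ 1.1  1.  93.4] turn 0 yaw 1.571 z 0.107 t 21.27 rot [-3.141e+00  1.000e-03  1.571e+00]
```

```bash
python3 -m pendant '[[0.001,0.001,0.015,0,0.3],[0,0,0.03,0,0.3],[0,0,0.025,0,0.3],[0,0,0.012,0,0.3],[0,0,0.006,0,0.3],[0,0,0.004,0,0.3],[0,0,0,0,0.3]]'
python3 -m pendant '[[0,0,0.0012,0,0.3],[0,0,0,0,0.3]]'
python3 -c "from h import *;tool([.567,0.017,.0136])"
```

```text
clock: 22.15
ee_pos: [0.5677, 0.0184, 0.0154]
eef_rot: [3.141, 0.0, 1.573]
force: [0.5, 0.5, -0.3]
opening: 0.499
grasp_force: 30.6
clock: 22.4
ee_pos: [0.5676, 0.0184, 0.0142]
eef_rot: [3.141, 0.0, 1.573]
force: [-0.1, 0.4, -1.2]
opening: 0.5
grasp_force: 30.6
tool shift mm [-1.4 -0.6  0.6] turn 0 yaw 1.573 z 0.0142 t 22.4 rot [3.141 0.    1.573]
```

Next I release the pot, retreat, and turn 8° for the tin.

```bash
python3 -m pendant '[[0,0,0.0004,0,0.3],[0,0,0,0,0.55],[0,0,0,0,0.6],[0,0,0,0,0.65],[0,0,0,0,0.65]]'
python3 -m pendant '[[0,0,-0.01,0,0.65],[0,0,-0.03,0,0.65],[0,0,-0.04,0,0.8],[0,0,-0.03,0,1],[-0.02,-0.01,0,8,1],[-0.03,-0.01,0,0,1],[0,0,0,0,1]]'
python3 - <<'E'
from h import *
s=grab('side')
cv2.imwrite('pics/c9.png',np.hstack([cv2.resize(s['frame'][y:y+75,x:x+75,::-1],None,fx=5,fy=5) for x,y in((250,115),(230,225))]))
tool([.4475,-.2565,.1],np.radians(82))
E
```

```text
clock: 23.02
ee_pos: [0.5674, 0.0184, 0.0135]
eef_rot: [-3.142, 0.0, 1.573]
force: [0.1, -0.8, 0.0]
opening: 0.654
grasp_force: 0.0
clock: 23.9
ee_pos: [0.5426, -0.0326, 0.1241]
eef_rot: [3.141, 0.002, 1.43]
force: [-0.3, -0.1, -0.2]
opening: 0.995
grasp_force: 0.0
tool shift mm [-236.8  -63.5   24.2] turn 0.0 yaw 1.431 z 0.1242 t 23.95 rot [3.141 0.    1.431]
```

View pics/c9.png

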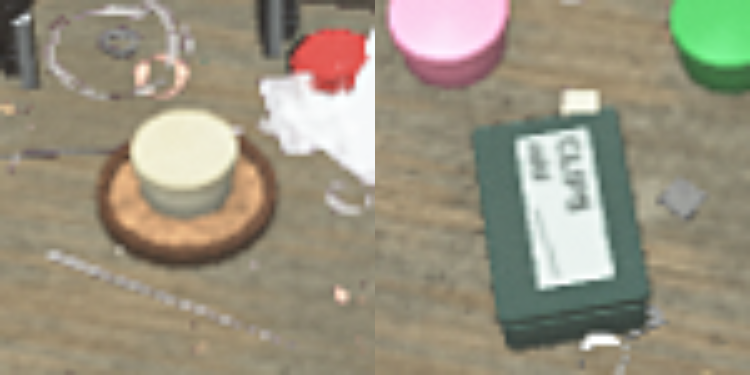

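The cream pot is upright in its tray at crop (185,165). The tin stands clear at the corners measured before. I go to the tin.

```bash
python3 -m pendant '[[-0.03,-0.008,0,0,1],[-0.04,-0.011,0,0,1],[-0.045,-0.012,0,0,1],[-0.045,-0.012,0,0,1],[-0.04,-0.011,0,0,1],[-0.0265,-0.007,0,0,1],[-0.0105,-0.0025,0.02,0,1],[0,0,0.02,0,1]]'
python3 -m pendant '[[0,0,0,0,1]]'
python3 -c "from h import *;tool([.4475,-.2565,.009],np.radians(82))"
```

```text
clock: 24.95
ee_pos: [0.4486, -0.2565, 0.0836]
eef_rot: [3.14, 0.0, 1.432]
force: [0.1, 0.6, 0.9]
opening: 1.003
grasp_force: 0.0
clock: 25.08
ee_pos: [0.4479, -0.2548, 0.0827]
eef_rot: [-3.14, -0.001, 1.434]
force: [-0.0, -0.7, 0.4]
opening: 1.0
grasp_force: 0.0
tool shift mm [-1.8 -0.2 73.7] turn 0.2 yaw 1.434 z 0.0827 t 25.07 rot [-3.140e+00 -1.000e-03  1.434e+00]
```

```bash
python3 -m pendant '[[-0.001,0,0.02,0,1],[0,0,0.025,0,1],[0,0,0.016,0,1],[0,0,0.01,0,0.95],[0,0,0.002,0,0.9],[0,0,0,0,0.85],[0,0,0,0,0.8],[0,0,0,0,0.75]]'
python3 -m pendant '[[0,0,0,0,0.7],[0,0,0,0,0.6],[0,0,0,0,0.5],[0,0,0,0,0.4],[0,0,0,0,0.4],[0,0,0,0,0.4]]' 40
python3 -c "from h import *;tool([.611,-.3045,.07],np.radians(104));grab('side','s10.png')
cv2.imwrite('pics/s10.png',cv2.resize(cv2.imread('pics/s10.png')[190:300,200:320],None,fx=3,fy=3))"
```

```text
clock: 26.08
ee_pos: [0.448, -0.2572, 0.0109]
eef_rot: [3.141, 0.0, 1.433]
force: [0.3, -0.1, -0.3]
opening: 0.755
grasp_force: 0.0
clock: 26.82
ee_pos: [0.4479, -0.2571, 0.0108]
eef_rot: [3.141, 0.0, 1.433]
force: [-0.9, 0.2, 5.3]
opening: 0.621
grasp_force: 42.4
tool shift mm [-24.6 168.  -59.2] turn -21.9 yaw 1.433 z 0.0108 t 26.82 rot [3.141 0.    1.433]
```

View pics/s10.png

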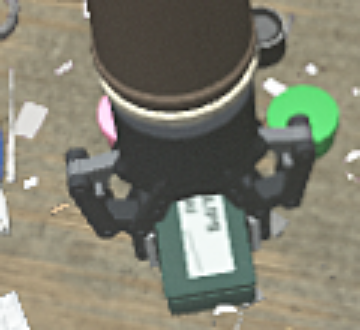

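The tin is gripped across its short side near its middle. I lift it, turn −22°, and carry it to the tray.

```bash
python3 -m pendant '[[0,0,-0.005,0,0.4],[0,0,-0.015,0,0.4],[0,0,-0.03,0,0.4],[0,0,-0.02,0,0.4],[0,0,0,-5.5,0.4],[0,0,0,-5.5,0.4],[0,0,0,-5.5,0.4],[0,0,0,-5.5,0.4]]'
python3 -m pendant '[[0,0,0,0,0.4]]'
python3 -c "from h import *;tool([.611,-.3045,.0168],np.radians(104))"
```

```text
clock: 27.88
ee_pos: [0.4478, -0.257, 0.0814]
eef_rot: [3.141, 0.001, 1.82]
force: [0.1, 0.8, -0.8]
opening: 0.624
grasp_force: 42.4
clock: 28.0
ee_pos: [0.4478, -0.2571, 0.0812]
eef_rot: [3.141, 0.0, 1.816]
force: [0.6, -1.4, -1.9]
opening: 0.619
grasp_force: 42.4
tool shift mm [-85.6 146.8  64.4] turn 0.1 yaw 1.816 z 0.0812 t 28.0 rot [3.141 0.    1.816]
```

```bash
python3 -m pendant '[[-0.01,0.018,0,0,0.4],[-0.018,0.03,0,0,0.4],[-0.02,0.035,0,0,0.4],[-0.018,0.03,0,0,0.4],[-0.012,0.02,0,0,0.4],[-0.0076,0.0138,0,0,0.4],[0,0,0,0,0.4],[0,0,0,0,0.4]]'
python3 - <<'E'
from h import *
tool([.611,-.3045,.0168],np.radians(104))
s=grab('side');cv2.imwrite('pics/s11.png',cv2.resize(s['frame'][160:320,270:440,::-1],None,fx=3,fy=3))
E
```

```text
clock: 29.0
ee_pos: [0.6103, -0.304, 0.0804]
eef_rot: [-3.141, -0.0, 1.816]
force: [0.1, -0.5, -2.0]
opening: 0.621
grasp_force: 42.4
tool shift mm [-0.7  0.6 63.6] turn 0.0 yaw 1.816 z 0.0804 t 29.0 rot [-3.141 -0.     1.816]
```

View pics/s11.png

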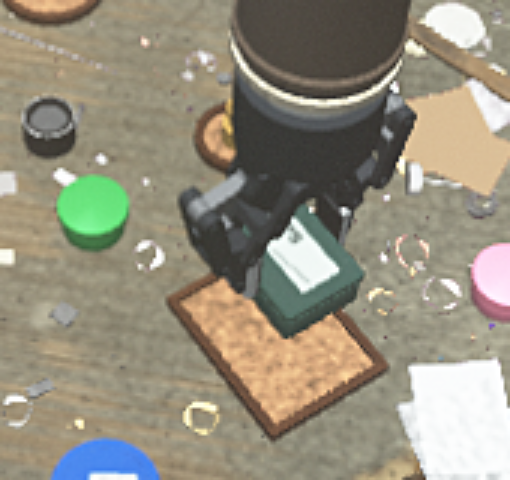

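The tin is held parallel to the tray, with its near corners at crop (285,320) and (362,272). I check those corners against prediction for an offset along the tin.

Run:
```python
from h import *
s=grab('side');st=bot.state();p=st['ee_pos'];a=st['eef_rot'][2]-np.pi/2
R=np.array([[np.cos(a),-np.sin(a)],[np.sin(a),np.cos(a)]])
for x in(-27,27):
    q=p[:2]+R@[x/1e3,-.04];u=proj(s,[*q,.0996])[0];print(x,(u-[270,160])*3)
for c in((284,320),(362,272)): print((R.T@(onz(s,[(270+c[0]/3,160+c[1]/3)],.0996)[0,:2]-p[:2]))*1e3)
```

```text
-27 [289.93486824 321.28335676]
27 [368.87827344 274.94043338]
[-29.21229418 -37.60566416]
[ 24.98230172 -36.40105999]
```

The offset is within about 3 mm and the margin is 10 mm. I lower the tin.

```bash
python3 -m pendant '[[-0.002,0.0006,0.012,0,0.4],[0,0,0.02,0,0.4],[0,0,0.014,0,0.4],[0,0,0.008,0,0.4],[0,0,0.005,0,0.4],[0,0,0.002,0,0.4],[0,0,0,0,0.4]]'
python3 -m pendant '[[0,0,0.0012,0,0.4],[0,0,0,0,0.4]]'
python3 -c "from h import *;tool([.611,-.3045,.0168])"
```

```text
clock: 29.98
ee_pos: [0.6123, -0.306, 0.0198]
eef_rot: [3.141, 0.0, 1.817]
force: [-0.2, 1.6, -0.6]
opening: 0.622
grasp_force: 42.4
clock: 30.22
ee_pos: [0.6122, -0.3061, 0.0185]
eef_rot: [3.141, 0.0, 1.817]
force: [-0.7, -0.0, -1.5]
opening: 0.623
grasp_force: 42.4
tool shift mm [ 1.8 -0.8  1.7] turn 0 yaw 1.817 z 0.0185 t 30.23 rot [3.141 0.    1.817]
```

```bash
python3 -m pendant '[[0,0,0.0012,0,0.4],[0,0,0.0005,0,0.4],[0,0,0,0,0.68],[0,0,0,0,0.72],[0,0,0,0,0.76],[0,0,0,0,0.76]]'
python3 -m pendant '[[0,0,-0.008,0,0.76],[0,0,-0.025,0,0.76],[0,0,-0.04,0,0.9],[0,0,-0.06,0,0.9],[0,0,-0.06,0,0.9],[0,0,-0.04,0,0.9],[0.05,0,0,0,0.9],[0.05,0,0,0,0.9]]'
python3 -m pendant '[[0.05,-0.02,0,0,0.9],[0.05,-0.02,0,0,0.9],[0,0,0,0,0.9],[0,0,0,0,0.9]]'
python3 -c "from h import *
s=grab('side');cv2.imwrite('pics/s12.png',cv2.resize(s['frame'][110:350,160:460,::-1],None,fx=2.5,fy=2.5))"
```

```text
clock: 30.98
ee_pos: [0.6121, -0.306, 0.0166]
eef_rot: [3.142, 0.0, 1.817]
force: [-0.5, -0.0, 0.5]
opening: 0.759
grasp_force: 0.0
clock: 31.98
ee_pos: [0.5875, -0.2081, 0.2508]
eef_rot: [3.14, 0.001, 1.816]
force: [-0.1, 0.9, 0.2]
opening: 0.898
grasp_force: 0.0
clock: 32.48
ee_pos: [0.525, -0.1223, 0.2505]
eef_rot: [3.14, 0.002, 1.817]
force: [0.1, -0.5, 0.4]
opening: 0.902
grasp_force: 0.0
```

View pics/s12.png

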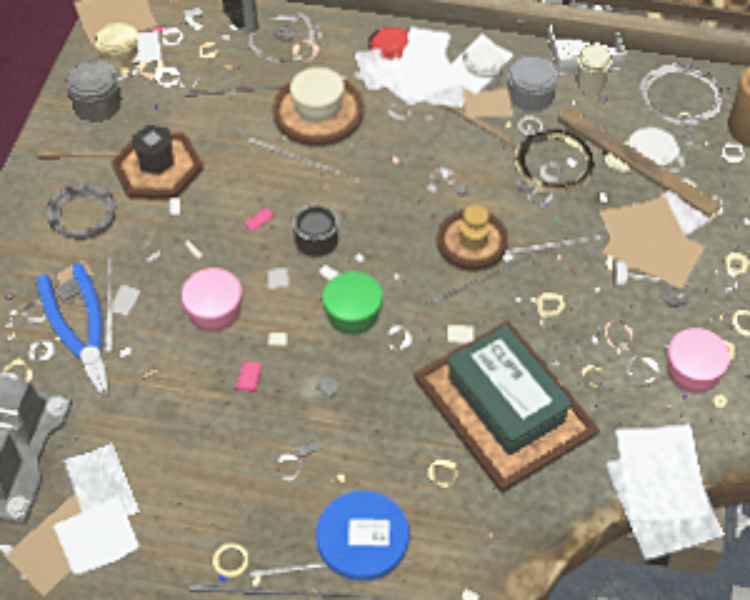

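All four pieces stand in their trays, and the loupe (316,230) and blue tin (363,533) are where they were. I check the tin's gap to the rear rim numerically before handing in.

Run:
```python
from h import *
s=grab('side');c=np.array([(448,366),(500,324),(570,402),(513,441)])/2.5+[160,110]
a=np.radians(14);R=np.array([[np.cos(a),-np.sin(a)],[np.sin(a),np.cos(a)]])
print(np.round((onz(s,c,.036)[:,:2]-[.611,-.3045])@R*1e3,1))
```

```text
[[-28.9  32.4]
 [ 23.2  41.5]
 [ 26.2 -38.6]
 [-25.6 -41.7]]
```

```bash
python3 -c "from station import bot;print(bot.hand_in())"
```

```text
the job is handed in; nothing more can be done
None
```

I handed the job in at about 33 s: all four pieces stand upright in their own trays and are released, and the loupe and blue tin were not touched; the hand-in returned no verdict.

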